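# Third hand at the mounting jig

### The job

Lower the hinged lid of the control unit until it is shut (don't slam it), then take the closed unit to the mounting jig and press its flange squarely against the middle of the spring plate, the unit upright and down at bench level, with a steady push of about 9 N, which drives the plate half-way in, so that I can drive the flange screws. Never ram the plate hard against its end stop and leave the other things on the bench where they are. Finish while still holding the unit pressed like that: do not let go.

Things in the scene. Friction and masses are not known exactly. Their poses are not given: they have to be found in the camera images.
- unit: the control unit as a whole, loose, about 0.5 kg: a die-cast aluminium housing 104 mm long (its own x), 60 mm wide (y), 44 mm high, 49 mm with its 5 mm lid shut. Origin at the centre of the underside. At its +x end stands a flat flange 6 mm thick, 88 mm wide and 44 mm high, its outer face at x = +58 mm; at the -x end two black round sockets, 20 mm across, stick out 12 mm. Inside, a green circuit board. The clear sides (y = +-30 mm) can be gripped across the 60 mm width
- unit_mid (a point): centre of the housing, 22 mm above its underside, axes as the unit's
- unit_flange (a point): centre of the flange's outer face, 58 mm along the unit's +x from unit_mid, same height and axes
- unit_lid (a joint): angle of the unit's lid in rad: 0 shut, about 1.57 standing upright, at most 1.75. The hinge is stiff enough that the lid stays where it is left (a push of about 1 N at its free edge moves it), with no latch
- lid_hinge (a point): middle of the lid's hinge line, which runs along the unit's x on the top of its +y long wall (30 mm to +y of unit_mid, 44 mm above the underside). The lid is a plate 104 x 60 x 5 mm reaching from here to -y when shut
- lid_edge (a point): middle of the lid's free long edge, on its outer face, 60 mm from the hinge; when shut it lies over the unit's -y wall, 49 mm above the underside
- jig: the mounting jig, fixed to the bench: a dark steel base 110 x 140 x 12 mm with an upright fence 140 mm wide and 65 mm high. Origin at bench level; its +x points from the spring plate back into the fence, so the unit is pressed along the jig's +x from its open front (-x)
- plate (a joint): travel of the jig's spring plate in m: 0 at rest, positive as it is pushed in along the jig's +x, end stop at 0.012. Spring 1.5 N per mm with no preload, so 0.006 is 9 N
- plate_face (a point): centre of the front face of the spring plate, an upright bright steel plate 100 mm wide, 50 mm high, 8 mm thick, standing before the fence from 4 to 54 mm above the bench. This point is 22 mm above the bench, 55 mm before the jig's origin when at rest; moves with the plate; axes as the jig's (x into the fence, y across, z up)
- carton: bystander, loose: small cardboard carton 70 x 50 x 45 mm, to be left alone
- screwdriver: bystander, loose: screwdriver, 170 mm long, lying, to be left alone
- spanner: bystander, loose: steel spanner, 160 mm long, lying, to be left alone
- spray: bystander, loose: spray can, 58 mm across, 160 mm tall, to be left alone
- jar: bystander, loose: clear jar with a steel cap, 64 mm across, 80 mm tall, to be left alone
- tape: bystander, loose: roll of black tape, 96 mm across, 24 mm high, to be left alone
Mind the look-alikes: they are no part of the job. Leave any blue look-alike of the jig alone.

How it is judged (in metres and radians):
On the way, in this order (a step that is already met when the one before it is completed fails the run):
1. the lid is lowered shut (within 0.06 rad) while the unit stands on the bench (value of joint unit_lid below 0.06 rad and height (world z) of unit_mid below 0.034 m), for 0.2 s.
2. the closed unit is pressed against the spring plate with 5 to 13 N, squarely and centred (all of step 1 and contact force between unit and jig between 5 and 13 N and x of unit_flange in the frame of plate_face between -0.006 and 0.006 m and y of unit_flange in the frame of plate_face between -0.01 and 0.01 m and angle between the x axis of unit_mid and the x axis of plate_face, either way round below 0.1 rad and angle between unit_mid's own z axis and vertical below 0.1 rad), for 0.3 s.
At the end, for the whole second after the job is handed in: Lid shut (under 0.06 rad); flange on the plate face (6 mm), centred within 10 mm, square and upright within 0.1 rad, underside at most 12 mm above the bench; unit and plate press with 5 to 13 N; unit at rest, fingers still holding or pushing it (over 3 N) (all of step 2 and contact force between the fingers and unit above 3 N and linear speed of unit below 0.02 m/s); the arm keeps its last pose, push and grip.
It fails at once if the lid is slammed (falls faster than 4 rad/s) (velocity of joint unit_lid below -4 rad/s).
It fails at once if the spring plate is rammed against its end stop (over 30 N) (contact force between unit and jig above 30 N).
It fails at once if a bystander is moved by more than 30 mm (distance of any of carton, screwdriver, spanner, spray, jar, tape from where it was at the start of the episode above 0.03 m).
It also fails if it takes over 58 s, if anything falls off the work surface, if the arm or the gripper's body presses on something with over 40 N, if the wrist force passes 120 N, or if a joint passes its speed limit or range.

### The arm

A 6-joint arm with a two-finger parallel gripper is mounted at the origin on the work surface. World frame = base frame: x ahead of the robot, y to its left, z up, the work surface at z = 0. Lengths are in mm, angles in degrees, forces in N, time in s.
With the tool pointing down it reaches from about 350 to 850 mm from the base axis. Payload 8.1 kg.
Tool frame: the origin (TCP) lies at the very end of the fingers, on their centre line; the grasp point (between the pads) lies 19 mm behind it; z points along the fingers, y is the line along which they close (so a half turn about z gives the same grasp; the last joint's range is limited). The gripper opens to 85 mm and grips with 20 to 120 N. Pads are 22 mm wide; open, the fingers measure 114 mm over their backs; the gripper's body (76 mm by 85 mm) begins 54 mm behind the grasp point. The pads swing forward as they close: fully open they stand 13 mm farther back than shut.
Start: joints at [64.435, 7.471, 85.268, -0, 87.261, -4.893], TCP at [211.793, 561.381, 231.292] pointing down, gripper open.
Joint ranges: [-169.43, 169.43], [-51.17, 129.36], [1.28, 143.12], [-76.62, 256.62], [0, 156.53], [-152.29, 152.29]. Speed limits (degrees/s): [136.94, 136.94, 159.86, 180, 180, 180].

### API

Orientations are given as [roll, pitch, yaw] about the fixed x, y, z axes, in that order (R = Rz(yaw) Ry(pitch) Rx(roll)).
In Python, from bench import r gives the robot as it stands.
- The arm moves only by the shell command python3 -m jog 'ROWS' [FORCE]. ROWS is JSON, a list of rows, each a list of 7 numbers: the turn, a rotation vector about the tool's x, y, z in degrees, then the shift along the tool's x, y, z in mm, then the closure, from -1 (fully open) to 1 (shut), so that 0 is half open. A call has 1 to 5 rows; each row shifts and turns the commanded pose from where the row before left it, along the tool's axes as they then stand; what a row does not reach is not made up. A row lasts 1/10 s, in which the tool goes at most 50 mm and 8.59 degrees, less where a joint would pass 70% of its speed; a pose out of reach is approached as far as the arm can. A call is refused whole if a number of a shift passes 50 or a number of a turn 8.59, either way. A call with a gripper value outside its range is refused whole. The fingers move at their own pace and stop on an object; FORCE is the grip in N (left out, the last holds). Time passes only in rows, so rows that do not move let the fingers close. It gives the time, the measured TCP pose, the force, the opening and the grip force at its end, in the units of the state.
- r.sense(): the state, without advancing time (a new reading comes with each control period).
- r.snapshot(name): name is "scene" or "side" or "wrist"; returns a dict with "pixels" (480x640x3 uint8, red, green, blue), "fx", "fy", "cx", "cy" (pixels), "world_to_cam" (4x4, takes a point from world to camera coordinates); the wrist camera has in their place "hand_eye" (4x4, takes a point from camera to tool coordinates, whose origin is the TCP and whose axes are the flange's). Camera axes: x right, y up, looking along -z (the intrinsics and any distortion apply to the point x, -y, -z); pixel columns grow to the right and rows downward; lengths in mm; the calibration is good to about 2 mm. A picture is of the moment at which its call begins: read the wrist's pose just before it. There is no depth.
- r.hand_in(): hands the job in; it is judged then, once.
The state is a dict: "time": time; "joint_pos": joint angles; "qd": joint speeds; "joint_efforts": joint torques, N m; "tool_pos": TCP position; "tcp_rot": TCP orientation; "ft_force": force on the tool from outside, world axes, zero at the start; "wrist_torque": the same for the moment, N m; "finger_gap": finger opening in mm; "grip_force": force on a finger pad.
Only numpy, scipy, OpenCV 4.12 (cv2) and the standard library are available. Lean on these libraries where they do the work, as an engineer would, in place of code of your own. Each camera call takes 0.05 s, during which the arm holds its last target. There are 200 camera calls.

## Working session

There is one attempt and no reset: what is moved stays moved. The work goes in short steps, Python scripts to look and compute and a shell command to move; the robot and the scene stay as the last step left them, time stands still between calls to the robot, and variables do not carry over. Pictures are saved under pics/ and viewed, at most 10 in all, crops included, and the job is handed in when it is done.

```bash
mkdir -p pics; ls
cat > h.py <<'E'
import numpy as np,cv2,json
from bench import r
def snap(n,f):
    s=r.sense(); d=r.snapshot(n); cv2.imwrite(f'pics/{f}.png',d['pixels'][:,:,::-1])
    m={k:np.array(v).tolist() for k,v in d.items() if k!='pixels'}; m['s']={k:np.array(v).tolist() for k,v in s.items()}
    json.dump(m,open(f'pics/{f}.json','w')); return d
E
python3 - <<'E'
from h import *
a=snap('scene','a'); b=snap('side','b')
print({k:v for k,v in a.items() if k!='pixels'});print({k:v for k,v in b.items() if k!='pixels'}); print(r.sense())
E
```

```text
pics
{'fx': 466.6766126958502, 'fy': 466.6766126958502, 'cx': 324.11870512177154, 'cy': 237.4499288185464, 'world_to_cam': array([[ 5.00267136e-01,  8.65588807e-01, -2.21090526e-02,
        -2.26787726e+02],
       [-5.47971933e-01,  3.36264053e-01,  7.65932926e-01,
         2.09445945e+02],
       [ 6.70417447e-01, -3.71055931e-01,  6.42540227e-01,
        -1.34798969e+03],
       [ 0.00000000e+00,  0.00000000e+00,  0.00000000e+00,
         1.00000000e+00]])}
{'fx': 485.8743645297067, 'fy': 485.8743645297067, 'cx': 321.41614246613364, 'cy': 236.75467139099734, 'world_to_cam': array([[ 7.97365236e-01, -6.03097771e-01,  2.19490258e-02,
        -3.48690838e+02],
       [ 3.76066478e-01,  5.24990825e-01,  7.63517281e-01,
        -2.30865666e+02],
       [-4.71998607e-01, -6.00547844e-01,  6.45414287e-01,
        -1.02069045e+03],
       [ 0.00000000e+00,  0.00000000e+00,  0.00000000e+00,
         1.00000000e+00]])}
{'time': 0.1, 'joint_pos': array([ 6.44345048e+01,  7.51274363e+00,  8.53238120e+01,  2.48117591e-03,
        8.72606300e+01, -4.89195073e+00]), 'qd': array([-8.11657671e-02, -5.74514176e-03, -1.11737687e-01, -7.21819752e-02,
        3.77185749e-02,  5.70462864e-05]), 'joint_efforts': array([ 1.56075130e-03, -5.70949030e+01, -5.01944590e+01, -9.67197889e-05,
        8.00952403e-03,  2.51154984e-05]), 'tool_pos': array([211.56477791, 560.93376094, 230.32145956]), 'tcp_rot': array([-1.79903380e+02, -1.07567990e-02,  1.59326326e+02]), 'ft_force': array([-0.24949087,  0.05495665,  0.5595908 ]), 'wrist_torque': array([ 0.0047372 , -0.00330173,  0.02508365]), 'grip_force': 0.0, 'finger_gap': 85.16955315603903}
```

View pics/a.png

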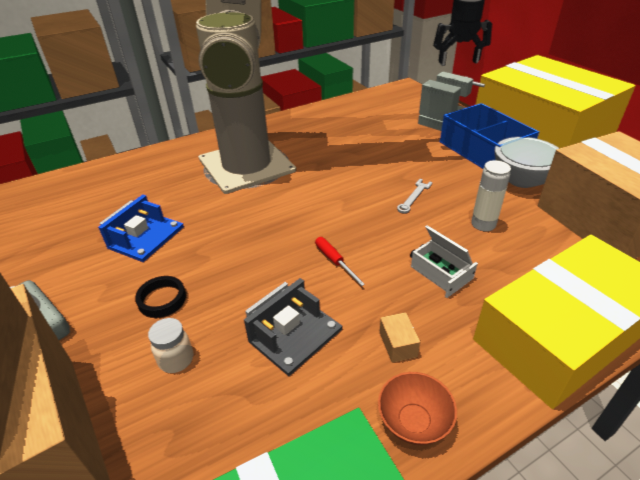

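View pics/b.png

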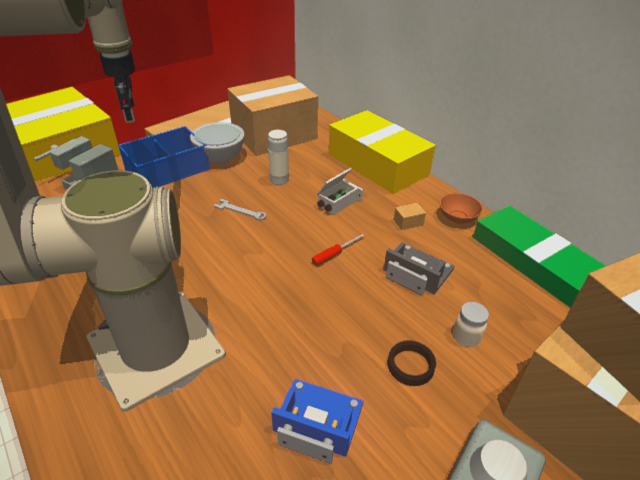

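The scene view shows the unit at about (443,262), lid upright. The dark jig is at (290,325) and its blue decoy at (140,228). The side view has the unit at (340,192) and the jig at (415,268). Next I'll enlarge both in one mosaic.

Run:
```python
import cv2,numpy as np
a=cv2.imread('pics/a.png');b=cv2.imread('pics/b.png')
def c(im,x,y,w=100,h=75): return cv2.resize(im[y:y+h,x:x+w],(400,300),interpolation=cv2.INTER_CUBIC)
cv2.imwrite('pics/m.png',np.vstack([np.hstack([c(a,395,222),c(b,300,157)]),np.hstack([cv2.resize(a[275:380,235:375],(400,300)),c(b,370,228)])]))
```

```text
(no output)
```

View pics/m.png

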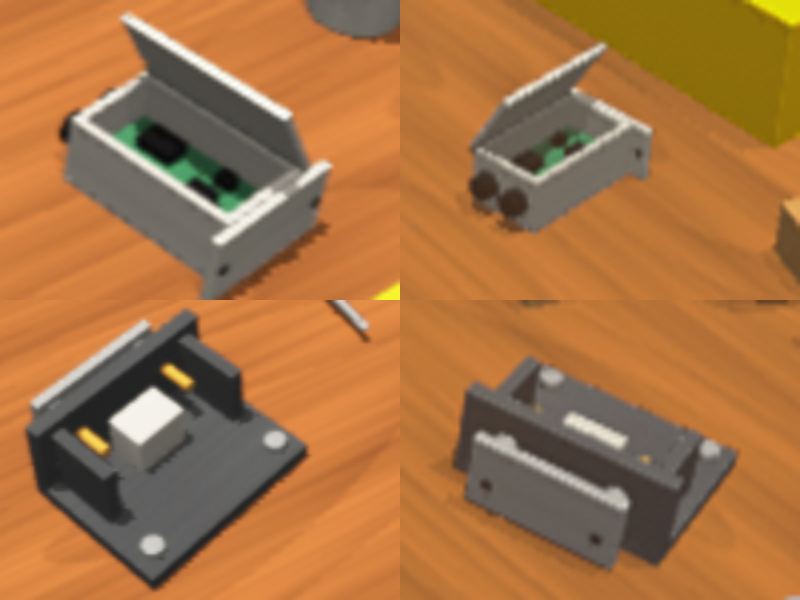

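The unit's flange faces the lower right in the scene view, with the sockets at the far left end and the hinge on the far side. The jig's plate faces the robot and is clearest in the side view. I'll cast rays through the corners I read off.

```bash
cat >> h.py <<'E'
def ray(f,u,v):
    m=json.load(open(f'pics/{f}.json'))
    d=np.array([(u-m['cx'])/m['fx'],-(v-m['cy'])/m['fy'],-1.])
    if 'world_to_cam' in m: T=np.linalg.inv(m['world_to_cam'])
    else:
        from scipy.spatial.transform import Rotation as R
        B=np.eye(4);B[:3,:3]=R.from_euler('xyz',m['s']['tcp_rot'],degrees=True).as_matrix();B[:3,3]=m['s']['tool_pos'];T=B@np.array(m['hand_eye'])
    return T[:3,3],T[:3,:3]@d
def onz(f,u,v,z):
    o,d=ray(f,u,v); return (o+d*(z-o[2])/d[2]).round(1)
E
python3 - <<'E'
from h import *
A=lambda u,v,z:onz('a',395+u/4,222+v/4,z)
B=lambda u,v,z:onz('b',300+(u-400)/4,157+v/4,z)
C=lambda u,v,z:onz('a',235+u/2.857,275+(v-300)/2.857,z)
D=lambda u,v,z:onz('b',370+(u-400)/4,228+(v-300)/4,z)
print('unit a fl-y,fl+y,-x-y,-x+y',A(217,242,44),A(330,165,44),A(72,124,44),A(145,78,44))
print('unit b fl-y,-x-y,-x+y',B(650,130,44),B(537,186,44),B(474,152,44))
print('jig a plate top back.. ends',C(33,408,54),C(148,325,54),'base',C(305,447,12),C(153,583,12),'fence',C(28,425,65),C(185,312,65))
print('jig b plate top',D(477,436,54),D(628,506,54),'bottom',D(467,500,4),D(613,570,4),'fence',D(468,388,65),D(685,487,65),'base',D(736,455,12))
E
```

```text
unit a fl-y,fl+y,-x-y,-x+y [692.5 144.5  44. ] [680.6 230.   44. ] [588.  138.3  44. ] [579.1 194.7  44. ]
unit b fl-y,-x-y,-x+y [691.2 140.6  44. ] [582.3 134.3  44. ] [571.1 192.1  44. ]
jig a plate top back.. ends [ 567.9 -227.7   54. ] [ 540.  -132.1   54. ] base [654.7 -78.   12. ] [ 695.5 -209.8   12. ] fence [ 588.6 -238.2   65. ] [ 552.1 -109.4   65. ]
jig b plate top [ 535.  -136.5   54. ] [ 565.2 -230.4   54. ] bottom [ 532.1 -138.9    4. ] [ 562.2 -232.3    4. ] fence [ 550.7 -110.1   65. ] [ 593.6 -245.5   65. ] base [ 689.3 -213.8   12. ]
```

```bash
cat >> h.py <<'E'
from scipy.spatial.transform import Rotation as R
def to(p):
    s=r.sense(); M=R.from_euler('xyz',s['tcp_rot'],degrees=True)
    d=M.inv().apply(np.array(p,float)-s['tool_pos']); print('tool shift',d.round(1)); return d
E
python3 - <<'E'
from h import *
for n,u,v,z in [('spray',490,172,155),('spray base',484,228,0),('carton',400,325,45),('jar',168,330,80),('tape',160,297,12),('sd tip',362,286,5),('sd handle',322,240,10)]: print(n,onz('a',u,v,z))
d=to((600,177,260)); print(d/12)
E
```

```text
spray [559.6 355.2 155. ]
spray base [568.7 370.4   0. ]
carton [728.2  -1.8  45. ]
jar [ 556.9 -362.6   80. ]
tape [ 401.9 -352.    12. ]
sd tip [581.5  16.1   5. ]
sd handle [416.6  15.9  10. ]
tool shift [-499.  -222.1  -29.4]
[-41.58023087 -18.5104701   -2.4498066 ]
```

```bash
python3 -m jog '[[0,0,0,-41,-18,-4,1],[0,0,0,-41,-18,-4,1],[0,0,0,-41,-18,-4,1],[0,0,0,-41,-18,-4,1],[0,0,0,-41,-18,-4,1]]' | tail -3
python3 -m jog '[[0,0,0,-41,-18,-4,1],[0,0,0,-41,-18,-4,1],[0,0,0,-41,-18,-4,1],[0,0,0,-41,-18,-4,1],[0,0,0,-41,-18,-4,1]]' >/dev/null
python3 -m jog '[[0,0,0,-41,-18,0,1],[0,0,0,-41,-18,0,1],[0,0,-7.5,0,0,0,1],[0,0,-7.5,0,0,0,1],[0,0,-7.5,0,0,0,1]]' >/dev/null
python3 -m jog '[[0,0,-7.2,0,0,0,1],[0,0,0,0,0,0,1],[0,0,0,0,0,0,1],[0,0,0,0,0,0,1]]' 
python3 -c "
from h import *
d=snap('wrist','w1');print(d['hand_eye'],d['fx'],d['cx'],d['cy'])"
```

```text
ft_force: [-0.3, 1.8, 0.4]
finger_gap: 12.2
grip_force: 0.0
time: 2.0
tool_pos: [595.7, 185.6, 271.1]
tcp_rot: [-180.0, -0.0, -171.1]
ft_force: [0.2, 0.0, 0.3]
finger_gap: 0.2
grip_force: 0.0
[[ 2.38697546e-04  9.62941903e-01  2.69708796e-01  6.86693169e+01]
 [ 9.99999968e-01 -2.51087565e-04  1.14389989e-05 -1.97773789e-01]
 [ 7.87356162e-05  2.69708785e-01 -9.62941932e-01 -1.43113910e+02]
 [ 0.00000000e+00  0.00000000e+00  0.00000000e+00  1.00000000e+00]] 405.7199603816452 323.1434326977203 235.98292928540698
```

View pics/w1.png

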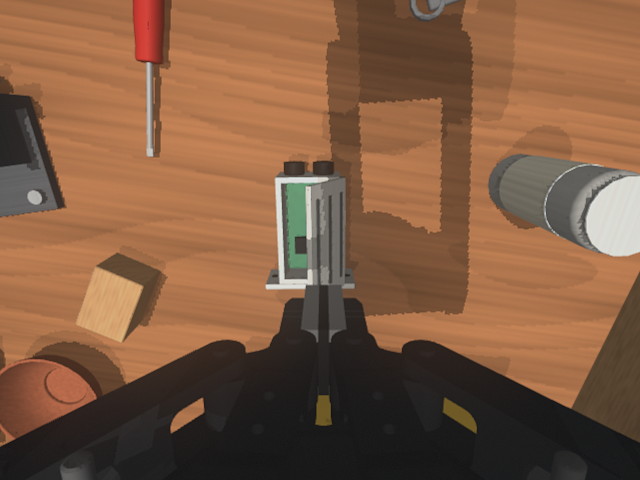

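The wrist view shows the unit square to the image: flange edge from (266,288) to (354,288), socket end at (277..345,178). The lid leans inward, its free edge at about x=310 and hinge at 345.

Run:
```python
from h import *
fl=[onz('w1',266,288,44),onz('w1',354,288,44)]; bk=[onz('w1',277,178,44),onz('w1',346,178,44)]
print(fl,bk)
f=(fl[0]+fl[1])/2;b=(bk[0]+bk[1])/2;x=(f-b)[:2];print(np.degrees(np.arctan2(x[1],x[0])),np.linalg.norm(x), np.linalg.norm(fl[1]-fl[0]))
u=x/np.linalg.norm(x);print('centre from flange',f[:2]-58*u,'from back',b[:2]+52*u)
for z in (90,100,105): print(z,onz('w1',309,185,z),onz('w1',309,262,z))
```

```text
[array([691.4, 143.5,  44. ]), array([678., 229.,  44.])] [array([582.6, 140.8,  44. ]), array([572.9, 202.9,  44. ])]
7.668322111223394 107.91507077327063 86.54368838915984
centre from flange [627.21868663 178.51058053] from back [629.2849706  178.78878987]
90 [577.4 171.1  90. ] [642.  180.6  90. ]
100 [575.9 171.2 100. ] [638.5 180.4 100. ]
105 [575.1 171.3 105. ] [636.7 180.3 105. ]
```

```bash
python3 -c "
from h import *
to((629,176,120))"
```

```text
tool shift [-31.4 -14.7 151.1]
```

```bash
python3 -m jog '[[0,0,0,-31,-15,0,1],[0,0,0,0,0,40,1],[0,0,0,0,0,40,1],[0,0,0,0,0,40,1],[0,0,0,0,0,31,1]]' >/dev/null
python3 -m jog '[[0,0,0,0,0,0,1],[0,0,0,0,0,3,1],[0,0,0,0,0,3,1],[0,0,0,0,0,3,1],[0,0,0,0,0,3,1]]'
python3 -m jog '[[0,0,0,0,-1,3,1],[0,0,0,0,-1,3,1],[0,0,0,0,-1,3,1],[0,0,0,0,-1,3,1],[0,0,0,0,-1,3,1]]'
python3 -m jog '[[0,0,0,0,-1,3,1],[0,0,0,0,-1,3,1],[0,0,0,0,-1,3,1],[0,0,0,0,-1,3,1],[0,0,0,0,-1,3,1]]'
python3 -m jog '[[0,0,0,0,-1,3,1],[0,0,0,0,-1,3,1],[0,0,0,0,-1,3,1],[0,0,0,0,-1,2,1],[0,0,0,0,-1,1,1]]'
```

```text
time: 3.05
tool_pos: [630.0, 175.9, 110.1]
tcp_rot: [180.0, 0.2, -171.0]
ft_force: [-0.0, 0.5, 0.3]
finger_gap: 0.3
grip_force: 0.0
time: 3.55
tool_pos: [630.1, 169.6, 94.2]
tcp_rot: [-179.9, 0.0, -171.0]
ft_force: [-4.8, -7.8, 11.4]
finger_gap: -0.1
grip_force: 6.8
time: 4.05
tool_pos: [630.6, 164.5, 78.6]
tcp_rot: [-179.9, -0.0, -171.0]
ft_force: [-1.1, -3.9, 4.1]
finger_gap: 0.1
grip_force: 2.8
time: 4.55
tool_pos: [631.2, 160.7, 65.9]
tcp_rot: [-180.0, -0.0, -171.0]
ft_force: [0.4, -4.3, 2.0]
finger_gap: 0.1
grip_force: 2.0
```

```bash
python3 -m jog '[[0,0,0,0,0,3,1],[0,0,0,0,0,3,1],[0,0,0,0,0,3,1],[0,0,0,0,0,2,1],[0,0,0,0,0,1,1]]'
python3 -m jog '[[0,0,0,0,0,1,1],[0,0,0,0,0,1,1],[0,0,0,0,0,1,1],[0,0,0,0,0,1,1],[0,0,0,0,0,0,1]]'
```

```text
time: 5.05
tool_pos: [630.7, 161.0, 53.6]
tcp_rot: [180.0, -0.1, -171.0]
ft_force: [0.1, -2.5, 1.1]
finger_gap: -0.0
grip_force: 1.3
time: 5.55
tool_pos: [631.1, 160.8, 50.1]
tcp_rot: [-180.0, -0.0, -171.0]
ft_force: [-1.2, -3.3, -0.5]
finger_gap: 0.2
grip_force: 1.2
```

```bash
python3 -m jog '[[0,0,0,0,0,1,1],[0,0,0,0,0,1,1],[0,0,0,0,0,0,1],[0,0,0,0,0,0,1],[0,0,0,0,0,0,1]]'
python3 -m jog '[[0,0,0,0,0,1,1],[0,0,0,0,0,0,1],[0,0,0,0,0,0,1]]'
```

```text
time: 6.05
tool_pos: [631.2, 160.8, 48.2]
tcp_rot: [180.0, -0.0, -171.0]
ft_force: [-0.1, -2.8, -0.8]
finger_gap: -0.1
grip_force: 1.4
time: 6.35
tool_pos: [631.3, 160.8, 47.3]
tcp_rot: [180.0, 0.0, -171.0]
ft_force: [1.1, -2.7, -0.9]
finger_gap: -0.0
grip_force: 1.4
```

Run:
```python
from h import *
a=snap('scene','a2');b=snap('side','b2')
c=lambda i,x,y:cv2.resize(i['pixels'][y:y+75,x:x+100,::-1],(400,300),interpolation=cv2.INTER_CUBIC)
cv2.imwrite('pics/m2.png',np.hstack([c(a,395,222),c(b,300,152)]))
```

```text
(no output)
```

View pics/m2.png

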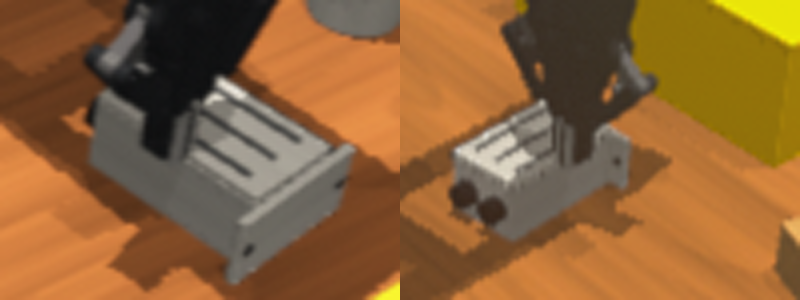

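The unit shifted about 8 mm to +y. The finger is at its -y edge and the lid is nearly shut, so I'll lift clear and look again.

```bash
python3 -m jog '[[0,0,0,0,0,-5,1],[0,0,0,0,0,-15,1],[0,0,0,0,0,-40,1],[0,0,0,25,0,-50,1],[0,0,0,25,0,-50,1]]' >/dev/null
python3 -m jog '[[0,0,0,0,0,-20,1],[0,0,0,0,0,0,1],[0,0,0,0,0,0,1]]'
python3 - <<'E'
from h import *
b=snap('side','b3');w=snap('wrist','w3');a=snap('scene','a3')
c=lambda i,x,y:cv2.resize(i['pixels'][y:y+75,x:x+100,::-1],(400,300),interpolation=cv2.INTER_CUBIC)
cv2.imwrite('pics/m3.png',np.vstack([np.hstack([c(a,395,222),c(b,300,152)]),np.hstack([cv2.resize(w['pixels'][150:300,220:420,::-1],(400,300)),np.zeros((300,400,3),np.uint8)])]))
E
```

```text
time: 7.25
tool_pos: [587.5, 154.3, 218.4]
tcp_rot: [180.0, 0.2, -171.0]
ft_force: [0.4, 0.6, -0.5]
finger_gap: 0.1
grip_force: 0.0
```

View pics/m3.png

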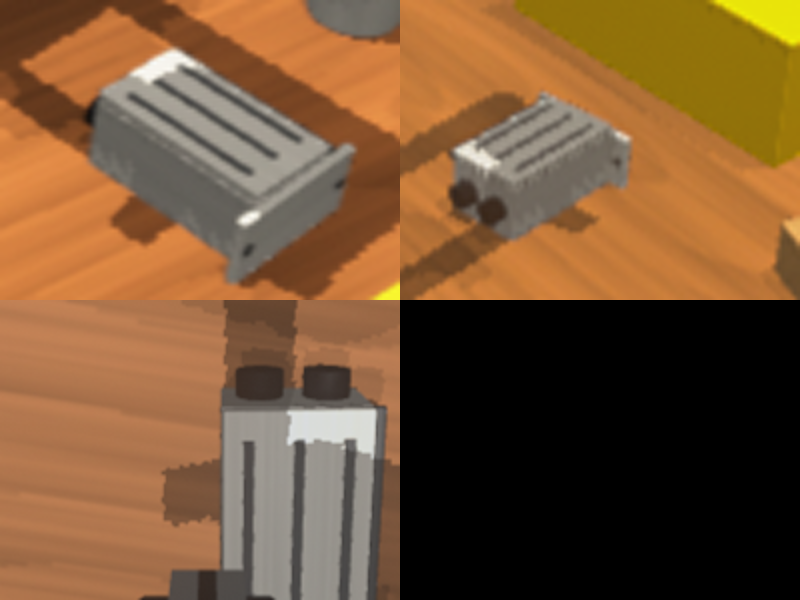

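The lid now looks shut and flat in all three views. In the wrist view the lid's -x corners are at (331,203) and (411,203). I'll locate the unit again and dab the lid edge to be sure.

Run:
```python
from h import *
A=lambda u,v,z:onz('a3',395+u/4,222+v/4,z)
B=lambda u,v,z:onz('b3',300+(u-400)/4,152+v/4,z)
W=lambda u,v,z:onz('w3',220+u/2,150+(v-300)/2,z)
print('a fl-y,fl+y, lid -x-y,-x+y',A(232,223,44),A(353,147,44),A(95,98,49),A(172,49,49))
print('b fl-y, lid-x-y,-x+y',B(630,142,44),B(512,180,49),B(455,150,49))
print('w lid -x-y,-x+y',W(221,407,49),W(376,407,49),'far',W(221,560,49))
```

```text
a fl-y,fl+y, lid -x-y,-x+y [686.4 159.5  44. ] [676.8 249.6  44. ] [582.2 157.5  49. ] [572.1 218.5  49. ]
b fl-y, lid-x-y,-x+y [685.9 156.7  44. ] [582.7 163.4  49. ] [571.9 216.1  49. ]
w lid -x-y,-x+y [578.1 158.3  49. ] [568.6 217.9  49. ] far [641.  168.7  49. ]
```

```bash
python3 -c "
from h import *
to((629,179,55))"
```

```text
tool shift [-46.7  18.1 159.8]
```

```bash
python3 -m jog '[[0,0,0,-47,18,0,1],[0,0,0,0,0,45,1],[0,0,0,0,0,45,1],[0,0,0,0,0,40,1],[0,0,0,0,0,26,1]]' >/dev/null
python3 -m jog '[[0,0,0,0,0,2,1],[0,0,0,0,0,1,1],[0,0,0,0,0,1,1],[0,0,0,0,0,1,1],[0,0,0,0,0,0,1]]'
python3 -m jog '[[0,0,0,0,0,1,1],[0,0,0,0,0,0,1],[0,0,0,0,0,0,1]]'
```

```text
time: 8.4
tool_pos: [631.5, 179.0, 57.5]
tcp_rot: [180.0, 0.2, -171.0]
ft_force: [0.4, 0.9, 0.1]
finger_gap: -0.1
grip_force: 0.0
time: 8.7
tool_pos: [630.4, 178.8, 54.9]
tcp_rot: [180.0, 0.0, -171.0]
ft_force: [-1.1, 0.4, 0.0]
finger_gap: -0.4
grip_force: 0.0
```

```bash
python3 -m jog '[[0,0,0,0,0,1,1],[0,0,0,0,0,1,1],[0,0,0,0,0,1,1],[0,0,0,0,0,1,1],[0,0,0,0,0,0,1]]'
python3 -m jog '[[0,0,0,0,0,1,1],[0,0,0,0,0,0,1],[0,0,0,0,0,0,1]]'
python3 -m jog '[[0,0,0,0,0,1,1],[0,0,0,0,0,0,1],[0,0,0,0,0,0,1]]'
```

```text
time: 9.2
tool_pos: [630.1, 178.8, 50.4]
tcp_rot: [-180.0, -0.0, -171.0]
ft_force: [0.6, -1.1, -0.2]
finger_gap: 0.1
grip_force: 0.0
time: 9.5
tool_pos: [630.3, 178.8, 49.8]
tcp_rot: [-180.0, 0.0, -171.0]
ft_force: [-0.2, 0.5, -0.2]
finger_gap: 0.1
grip_force: 0.0
time: 9.8
tool_pos: [630.5, 178.9, 49.1]
tcp_rot: [180.0, 0.0, -171.0]
ft_force: [-0.7, -0.4, 2.0]
finger_gap: 0.4
grip_force: 1.4
```

```bash
python3 -m jog '[[0,0,0,0,0,1,1],[0,0,0,0,0,0,1],[0,0,0,0,0,0,1]]'
python3 -m jog '[[0,0,0,0,0,-10,1],[0,0,0,0,0,-20,1],[0,0,0,0,0,-20,-1],[0,0,0,0,0,0,-1],[0,0,0,0,0,0,-1]]' 60 >/dev/null
python3 -m jog '[[0,0,0,0,0,0,-1],[0,0,0,0,0,0,-1],[0,0,0,0,0,0,-1]]'
python3 -c "
from h import *
to((626,196,12))"
```

```text
time: 10.1
tool_pos: [630.6, 178.8, 48.9]
tcp_rot: [-180.0, 0.0, -171.0]
ft_force: [-3.3, -1.0, 9.3]
finger_gap: -0.1
grip_force: 4.6
time: 10.9
tool_pos: [629.6, 178.7, 96.5]
tcp_rot: [-180.0, -0.1, -171.0]
ft_force: [-0.5, 0.5, 1.0]
finger_gap: 84.8
grip_force: 0.0
tool shift [ 0.7 17.7 84.5]
```

```bash
python3 -m jog '[[0,0,0,1,18,10,-1],[0,0,0,0,0,20,-1],[0,0,0,0,0,20,-1],[0,0,0,0,0,18,-1],[0,0,0,0,0,12,-1]]'
python3 -m jog '[[0,0,0,0,0,4,-1],[0,0,0,0,0,0,1],[0,0,0,0,0,0,1],[0,0,0,0,0,0,1],[0,0,0,0,0,0,1]]' 60
python3 -m jog '[[0,0,0,0,0,0,1],[0,0,0,0,0,0,1],[0,0,0,0,0,0,1]]'
```

```text
time: 11.4
tool_pos: [625.1, 196.7, 15.1]
tcp_rot: [-180.0, -0.2, -171.0]
ft_force: [0.2, -0.3, 0.4]
finger_gap: 85.3
grip_force: 0.0
time: 11.9
tool_pos: [627.4, 196.6, 14.9]
tcp_rot: [180.0, 0.1, -171.0]
ft_force: [0.5, 0.3, 1.2]
finger_gap: 59.3
grip_force: 67.8
time: 12.2
tool_pos: [627.4, 196.6, 14.9]
tcp_rot: [180.0, 0.1, -171.0]
ft_force: [-0.8, 1.4, 5.5]
finger_gap: 59.2
grip_force: 68.3
```

```bash
python3 -m jog '[[0,0,0,0,0,-5,1],[0,0,0,0,0,-15,1],[0,0,0,0,0,-40,1],[0,0,0,0,0,-50,1],[0,0,0,0,0,-50,1]]' 
python3 -m jog '[[0,0,0,0,0,-20,1],[0,0,-4.2,0,0,0,1],[0,0,-4.3,0,0,0,1],[0,0,0,0,0,0,1]]'
python3 -c "
from h import *
to((655,-150,190))"
```

```text
time: 12.7
tool_pos: [625.2, 196.1, 174.7]
tcp_rot: [-180.0, -0.2, -171.0]
ft_force: [1.7, -0.7, -4.7]
finger_gap: 59.0
grip_force: 67.1
time: 13.1
tool_pos: [626.0, 196.3, 194.1]
tcp_rot: [-180.0, -0.0, -162.4]
ft_force: [-1.1, 0.4, -5.6]
finger_gap: 59.3
grip_force: 67.2
tool shift [  77.1 -338.8    4.1]
```

```bash
python3 -m jog '[[0,0,0,5,-25,0,1],[0,0,0,10,-40,0,1],[0,0,0,10,-45,0,1],[0,0,0,10,-45,0,1],[0,0,0,10,-45,0,1]]' >/dev/null
python3 -m jog '[[0,0,0,10,-45,0,1],[0,0,0,10,-45,0,1],[0,0,0,7,-30,0,1],[0,0,0,5,-18,0,1],[0,0,0,0,0,0,1]]' >/dev/null
python3 -m jog '[[0,0,0,0,0,0,1],[0,0,0,0,0,0,1]]'
python3 -c "
from h import *
snap('wrist','w4')"
```

```text
time: 14.3
tool_pos: [654.8, -147.5, 193.6]
tcp_rot: [179.9, -0.0, -162.4]
ft_force: [0.4, 0.4, -5.7]
finger_gap: 58.9
grip_force: 67.3
```

View pics/w4.png

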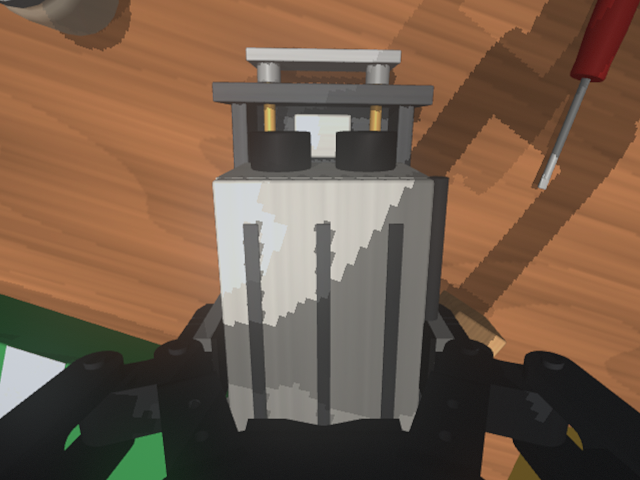

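The wrist view shows the plate's top front edge from (246,49) to (401,51). The held unit's lid end runs from (213,180) to (433,178), with the lid shut.

Run:
```python
from h import *
p=onz('w4',246,49,54);q=onz('w4',401,51,54);print('plate',p,q,(p+q)/2,np.linalg.norm(p-q)); v=q-p;print('yaw',np.degrees(np.arctan2(-v[0],v[1])))
a=onz('w4',213,180.5,227.7);b=onz('w4',433,178.5,227.7);v=b-a;print('lid',a,b,np.linalg.norm(v),np.degrees(np.arctan2(-v[0],v[1])))
m=json.load(open('pics/w4.json'));M=R.from_euler('xyz',m['s']['tcp_rot'],degrees=True);print('lid end in tool',M.inv().apply((a+b)/2-m['s']['tool_pos']))
```

```text
plate [ 561.1 -229.1   54. ] [ 532.2 -134.    54. ] [ 546.65 -181.55   54.  ] 99.39426542814228
yaw 16.90353592313246
lid [ 612.7 -192.1  227.7] [ 594.3 -135.9  227.7] 59.13543776789009 18.128557200651386
lid end in tool [ 53.92893059  -0.20999263 -34.1206257 ]
```

```bash
python3 -c "
from h import *
to((464,-208.8,18))"
```

```text
tool shift [200.5  -0.9 175.7]
```

```bash
python3 -m jog '[[0,0,0,25,0,0,1],[0,0,0,45,0,0,1],[0,0,0,50,0,0,1],[0,0,0,45,-1,0,1],[0,0,0,35,0,0,1]]' >/dev/null
python3 -m jog '[[0,0,0,0,0,20,1],[0,0,0,0,0,40,1],[0,0,0,0,0,40,1],[0,0,0,0,0,35,1],[0,0,0,0,0,20,1]]'
python3 -m jog '[[0,0,0,0,0,10,1],[0,0,0,0,0,5,1],[0,0,0,0,0,3,1],[0,0,0,0,0,0,1],[0,0,0,0,0,0,1]]'
python3 -c "
from h import *
to((495,-199.2,17))"
```

```text
time: 15.35
tool_pos: [462.9, -208.1, 35.7]
tcp_rot: [179.8, -0.1, -162.4]
ft_force: [-1.3, 0.2, -5.4]
finger_gap: 59.7
grip_force: 67.2
time: 15.85
tool_pos: [465.5, -210.8, 22.0]
tcp_rot: [-179.9, 0.1, -162.5]
ft_force: [-0.8, -0.5, -5.7]
finger_gap: 58.9
grip_force: 67.2
tool shift [-31.6   2.1   5.1]
```

Now ease in: to about 3 mm short of contact, bringing the unit to about 2 mm above the bench.

```bash
python3 -m jog '[[0,0,0,-8,1,2,1],[0,0,0,-8,1,2,1],[0,0,0,-8,0,1,1],[0,0,0,-4,0,0,1],[0,0,0,0,0,0,1]]'
python3 - <<'E'
from h import *
to((495,-199.2,17))
b=snap('side','b5');a=snap('scene','a5')
c=lambda i,x,y:cv2.resize(i['pixels'][y:y+105,x:x+140,::-1],(400,300),interpolation=cv2.INTER_CUBIC)
cv2.imwrite('pics/m5.png',np.hstack([c(a,225,265),c(b,335,215)]))
E
```

```text
time: 16.35
tool_pos: [491.3, -199.6, 15.7]
tcp_rot: [-180.0, 0.0, -162.4]
ft_force: [-0.4, -1.4, -5.9]
finger_gap: 59.1
grip_force: 67.3
tool shift [-3.7 -0.7 -1.3]
```

View pics/m5.png

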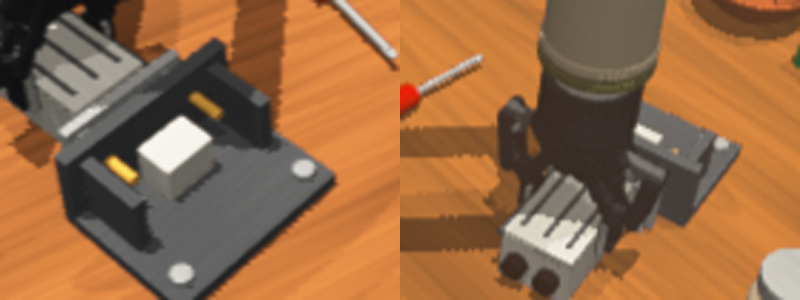

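The unit is squared up just in front of the plate, lid shut. Pressing in 1 mm steps.

```bash
python3 -m jog '[[0,0,0,-1,0,0,1],[0,0,0,-1,0,0,1],[0,0,0,-1,0,0,1],[0,0,0,0,0,0,1],[0,0,0,0,0,0,1]]'
python3 -m jog '[[0,0,0,-1,0,0,1],[0,0,0,-1,0,0,1],[0,0,0,0,0,0,1],[0,0,0,0,0,0,1]]'
python3 -m jog '[[0,0,0,-1,0,0,1],[0,0,0,-1,0,0,1],[0,0,0,0,0,0,1],[0,0,0,0,0,0,1]]'
```

```text
time: 16.95
tool_pos: [493.1, -199.1, 15.7]
tcp_rot: [180.0, -0.0, -162.5]
ft_force: [-1.3, -0.6, -5.0]
finger_gap: 59.3
grip_force: 67.4
time: 17.35
tool_pos: [495.0, -198.5, 15.6]
tcp_rot: [180.0, -0.0, -162.5]
ft_force: [-4.3, -0.9, -3.3]
finger_gap: 59.2
grip_force: 67.5
time: 17.75
tool_pos: [496.6, -198.0, 15.6]
tcp_rot: [180.0, -0.1, -162.5]
ft_force: [-6.7, -2.4, -2.8]
finger_gap: 58.9
grip_force: 67.7
```

```bash
python3 -m jog '[[0,0,0,-1,0,0,1],[0,0,0,-0.5,0,0,1],[0,0,0,0,0,0,1],[0,0,0,0,0,0,1],[0,0,0,0,0,0,1]]'
python3 -m jog '[[0,0,0,0,0,0,1],[0,0,0,0,0,0,1],[0,0,0,0,0,0,1]]'
python3 - <<'E'
from h import *
snap('wrist','w6');f=[]
for i in range(6): r.snapshot('side'); f.append(r.sense()['ft_force'])
f=np.array(f);print(f.mean(0), -(f@[.955,.297,0]).mean())
b=snap('side','b6');a=snap('scene','a6')
c=lambda i,x,y:cv2.resize(i['pixels'][y:y+75,x:x+100,::-1],(400,300),interpolation=cv2.INTER_CUBIC)
cv2.imwrite('pics/m6.png',np.hstack([c(a,225,265),c(b,365,220)]))
E
```

```text
time: 18.25
tool_pos: [497.7, -197.7, 15.6]
tcp_rot: [180.0, -0.1, -162.5]
ft_force: [-7.8, -2.4, -1.5]
finger_gap: 59.2
grip_force: 67.8
time: 18.55
tool_pos: [497.7, -197.7, 15.6]
tcp_rot: [180.0, -0.1, -162.5]
ft_force: [-8.4, -2.7, -2.0]
finger_gap: 59.1
grip_force: 67.8
[-8.34287586 -3.04058965 -1.49561738] 8.870501570366581
```

View pics/m6.png

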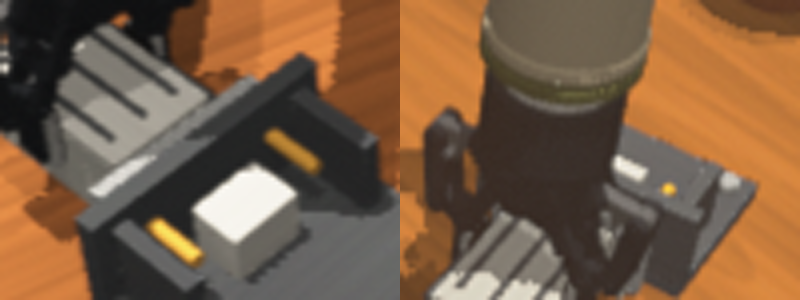

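The flange is seated on the plate at 8.9 N, about 0.6 mm off centre, with the lid shut. Handing in.

```bash
python3 -c "
from bench import r
print(r.hand_in())"
```

```text
the job is handed in; nothing more can be done
None
```

I shut the lid and handed in with the closed unit still gripped and pressed against the spring plate at about 8.9 N, down at bench level and roughly 0.6 mm off centre; closing the lid slid the unit about 19 mm, and no verdict was returned.

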